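Unlock the spare-blade box

TASK

Take the orange-handled key out of its wooden stand, feel for the keyway in the brass lock plate on top of the white blade box, push the key in until it is fully home, and then turn it a quarter turn clockwise until the hidden bolt lets go and the drawer springs out. Be gentle: do not force the key or lean on the box. Leave the key upright in the lock, still turned, and leave the jar, the spool and the rotary cutter where they are.

Things in the scene. Friction and masses are not known exactly. Their poses are not given: they have to be found in the camera images.
- key: Steel key with orange handle, 60 g, upright in the stand. Origin: centre of its lower end (tip); z up to the handle, x along the wide side, y the thin one. Bit 18 mm (x) by 6 mm (y), z 0 to 10, its lowest 3 mm tapering to 16 by 4.5 mm. Round stem, 6 mm thick, z 8 to 42. A half turn about z leaves it the same.
- key_handle (a point): Middle of the key's handle, 57 mm above the tip (axes as the key): a flat slab 36 mm (x) by 12 mm (y), from 40 to 74 mm above the tip. Grasp it from above across the 12 mm.
- key_stand: Fixed wooden block 60 x 50 x 36 mm (x, y, z), origin at the centre of its underside. The key stands in its slot (22 mm along x, 10 mm along y, 30 mm deep), tip 6 mm above the underside, 1 to 2 mm loose. Lift the key straight up by 32 mm or more to clear it.
- blade_box: Fixed white steel box 170 x 190 x 85 mm (x, y, z), orange drawer front on its -x side; origin at the centre of its underside, 3 mm above the table on the cutting mat. On its lid lies a brass lock plate, 50 mm (x) by 92 mm (y), 10 mm thick, hard and flat, with the keyway slot in its middle. Touch down on it slowly (about 10 mm/s) with a light force stop (3 N): a hard landing counts as forcing.
- lid_mark (a point): Middle of the lid, at the height of the brass plate's upper face; axes as the box. THE KEYWAY IS NOT HERE: plate and slot sit anywhere from 12 mm to the -y to 12 mm to the +y side of this point along the box's y (0 mm off in x), and stay there. Slot 20 mm long along the box's x, 8 mm wide along its y, 1 mm chamfer, floor 24 mm below the face.
- lock_plug (a joint): Angle of the plug under the plate, rad: 0 locked, grows clockwise seen from above, stop at 1.6; rubs with 0.1 N m, stays where left, 0.1 rad of play round the bit. The slot's upper 10 mm are in the fixed plate: the key turns only with its tip over 20 mm deep, and turned it cannot be pulled out. The bolt lets go at about 1.2.
- drawer (a joint): How far the drawer stands out towards the box's -x, m: 0 shut and held by the bolt; once the bolt lets go, a spring of about 5 N drives it out to its stop at 0.040 in well under a second. Its steel knob stands about 45 mm off the front; the robot need not touch the drawer.
- button_jar: Amber glass jar with red cap, diameter 56 mm, 85 mm high, standing; origin at the centre of its underside. Bystander.
- spool: Mint-green thread spool, diameter 42 mm, 62 mm high, standing; origin at the centre of its underside. Bystander.
- rotary_cutter: Orange rotary cutter lying flat, about 147 mm long (x from -98 to +49), 45 mm wide, 26 mm high; origin on its underside near the blade, handle towards its -x. Bystander.

How it is judged:
By the outcome, as a careful person would: the job done as asked, in the order asked, and still so for the second after the job is handed in, with the robot touching nothing.
It also fails if it takes over 64 s, if anything falls off the work surface, if the arm or the gripper's body presses on something with over 40 N, if the wrist force passes 120 N, or if a joint passes its speed limit or range.

ROBOT

A 7-joint arm with a two-finger parallel gripper is mounted at the origin on the work surface. World frame = base frame: x ahead of the robot, y to its left, z up, the work surface at z = 0. Lengths are in m, angles in rad, forces in N, time in s.
With the tool pointing down it reaches from about 0.375 to 0.925 m from the base axis. Payload 3.1 kg.
Tool frame: the origin (TCP) lies on the centre line of the jaws, within the pads' length; the fingertips stand 17 mm ahead of it and the grasp point (between the pads) lies 2 mm behind it; z points along the fingers, y is the line along which they close (so a half turn about z gives the same grasp; the last joint's range is limited). The gripper opens to 85 mm and grips with 20 to 120 N. Pads are 22 mm wide; open, the fingers measure 114 mm over their backs; the gripper's body (76 mm by 85 mm) begins 54 mm behind the grasp point. The pads swing forward as they close: fully open they stand 13 mm farther back than shut.
Start: joints at [1.191, 0.383, 0.044, 1.598, -0.018, 1.161, -0.05], TCP at [0.181, -0.624, 0.213] pointing down, gripper open.
Joint ranges: [-2.61, 2.61], [-0.41, 2.15], [-1.48, 1.57], [0, 2.5], [-1.57, 4.71], [0.05, 1.97], [-2.85, 2.85]. Speed limits (rad/s): [2.79, 2.79, 3.14, 3.14, 3.14, 3.14, 3.14].

INTERFACE

Orientations are given as a unit quaternion [w, x, y, z].
In Python, from rig import observe, optics, robot, look_for, mark_of gives the robot as it stands.
- The arm moves only by the tool play_rows, never from a script. Its argument "series" is text: rows parted by semicolons, each of 5 numbers parted by spaces: the opening, from 0 (shut) to 1 (fully open), then the shift along the tool's x, y, z in m, then the turn about the tool's z in rad. A call has 1 to 5 rows; each row shifts and turns the commanded pose from where the row before left it, along the tool's axes as they then stand; what a row does not reach is not made up. A row lasts 1/12 s, in which the tool goes at most 41.7 mm and 7.16 degrees, less where a joint would pass 70% of its speed; a pose out of reach is approached as far as the arm can. A call with a gripper value outside its range is refused whole. The fingers move at their own pace and stop on an object; "newtons" is the grip in N (left out, the last holds). Time passes only in rows, so rows that do not move let the fingers close. It gives the time, the measured TCP pose, the force, the opening and the grip force at its end, in the units of the state.
- observe(): the state, without advancing time (a new reading comes with each control period).
- optics.grab_frame(name): name is "side" or "top"; returns (picture, depth): 384x512x3 uint8, blue, green, red; 384x512 float32, m along the optical axis (not along the pixel's ray), 0 where there is no reading.
- optics.camera_model(name): a dict with "camera_matrix" (3x3 intrinsics, pixels), "rvec" (rotation vector, rad) and "tvec" (3), from world to camera coordinates, as OpenCV has them. Camera axes: x right, y down, z forward; pixel columns grow to the right and rows downward; lengths in m; the calibration is good to about 2 mm. A picture is of the moment at which its call begins. camera_model takes no time and is no camera call.
- robot.sign_off(): hands the job in; it is judged then, once.
Trained networks look in the newest picture that a camera, given by its name, has taken for a name from the list of things; names that differ only in an ending like _2 or _b are one class to them, and where a whole thing is asked for, a point or a joint stands for the part that bears it (a point fixed in the world has none). Each returns a list of dicts, best first, with "confidence" (0 to 1); they miss things now and then, are a little off and sometimes report something else, mostly with a low value. They report only what shows in the picture. A call takes as long as a camera call.
- look_for(camera, target): "uv" ([column, row] in pixels, amid what is visible of it).
- mark_of(camera, target): "uv" ([column, row] in pixels: a listed point, or the origin of a listed thing).
The state is a dict: "clock": time; "joint_positions": joint angles; "dq": joint speeds; "joint_efforts": joint torques, N m; "tool_pos": TCP position; "ee_rot": TCP orientation; "contact_force": force on the tool from outside, world axes, zero at the start; "moment": the same for the moment, N m; "gripper_width": opening from 0.0 (shut) to 1.0 (fully open); "grip_force": force on a finger pad.
Only numpy, scipy, OpenCV 4.12 (cv2) and the standard library are available. Lean on these libraries where they do the work, as an engineer would, in place of code of your own. Each camera call takes 0.05 s, during which the arm holds its last target. There are 200 camera calls.

## Working session

There is one attempt and no reset: what is moved stays moved. The work goes in short steps, Python scripts to look and compute and a tool call to move; the robot and the scene stay as the last step left them, time stands still between calls to the robot, and variables do not carry over. Pictures are saved under pics/ and viewed, at most 13 in all, crops included, and the job is handed in when it is done.

Besides the shell and the picture viewer there is one more tool, called after "Call:" as name(argument=value, ...) on one line, values as JSON. play_rows: Moves the arm, as the interface text tells. Its arguments: {"type":"object","properties":{"series":{"type":"string"},"newtons":{"type":"number"}},"required":["series"]}

```bash
ls; mkdir -p pics
cat > h.py <<'E'
import numpy as np, cv2
from rig import observe, optics, robot, look_for, mark_of
def cam(n):
    m=optics.camera_model(n); K=np.array(m["camera_matrix"],float); R=cv2.Rodrigues(np.array(m["rvec"],float))[0]; t=np.array(m["tvec"],float).ravel()
    return K,R,t
def ray(n,uv):
    K,R,t=cam(n); d=R.T@np.linalg.inv(K)@np.array([uv[0],uv[1],1.]); return -R.T@t,d
def at_z(n,uv,z):
    c,d=ray(n,uv); return c+d*(z-c[2])/d[2]
def at_d(n,uv,dep):
    c,d=ray(n,uv); return c+d*dep
def proj(n,p):
    K,R,t=cam(n); q=K@(R@np.array(p,float)+t); return q[:2]/q[2]
def cloud(n,dep):
    K,R,t=cam(n); v,u=np.mgrid[:dep.shape[0],:dep.shape[1]]
    d=np.stack([u,v,np.ones_like(u)],-1)@np.linalg.inv(K).T
    P=(d*dep[...,None]-t)@R; P[dep==0]=np.nan; return P
E
python3 - <<'E'
from h import *
np.set_printoptions(precision=4,suppress=True)
s=observe(); print({k:np.round(v,4) for k,v in s.items()})
F=[]
for n in("side","top"):
    im,d=optics.grab_frame(n); F.append(im); np.savez(f"{n}0.npz",im=im,d=d)
    K,R,t=cam(n); print(n,"cam at",-R.T@t,"dir",R[2],K[0,0])
    for o in("key","key_handle","key_stand","blade_box","lid_mark","button_jar","spool","rotary_cutter"):
        r=mark_of(n,o)[:2]; 
        for q in r: print(o,np.round(q["uv"],1),round(q["confidence"],2), "z0:",at_z(n,q["uv"],0)[:2])
    cv2.imwrite(f"pics/{n}0.png",im)
E
```

```text
pics
{'clock': np.float64(0.0), 'joint_positions': array([ 1.1912,  0.3839,  0.0438,  1.5996, -0.0179,  1.1612, -0.0499]), 'dq': array([ 0.0006, -0.001 ,  0.0012,  0.0021,  0.0024, -0.002 , -0.0028]), 'joint_efforts': array([ -0.0002, -43.346 ,   1.0242, -24.9513,   0.0106,   0.0111,
        -0.    ]), 'tool_pos': array([ 0.1805, -0.6234,  0.2115]), 'ee_rot': array([-0.0013,  0.9901,  0.1405, -0.0003]), 'contact_force': array([ 0.6899, -0.1116,  0.6693]), 'moment': array([-0.0103,  0.0374,  0.0179]), 'grip_force': np.float64(0.0), 'gripper_width': np.float64(1.0018)}
side cam at [0.2238 0.777  0.5662] dir [ 0.3458 -0.7947 -0.4988] 428.76594556498384
key [252.7 294.9] 0.6 z0: [0.4822 0.2136]
key_handle [249.9 271.9] 0.64 z0: [0.5163 0.1543]
key_handle [259.3 217.5] 0.49 z0: [ 0.5848 -0.0442]
key_stand [253.6 300.7] 0.66 z0: [0.474  0.2272]
blade_box [259.2 219.4] 0.64 z0: [ 0.5814 -0.0361]
blade_box [178.6 285.2] 0.46 z0: [0.6251 0.2505]
lid_mark [259.  182.7] 0.58 z0: [ 0.6618 -0.2128]
button_jar [327.3 187.4] 0.72 z0: [ 0.4778 -0.2711]
button_jar [259.1 182.9] 0.37 z0: [ 0.6611 -0.2118]
spool [178.1 283.9] 0.64 z0: [0.6281 0.2477]
rotary_cutter [266.9 172.2] 0.67 z0: [ 0.6685 -0.2847]
rotary_cutter [249.  274.4] 0.16 z0: [0.5145 0.1622]
top cam at [ 0.4804 -0.0308  1.2493] dir [ 0.0897  0.0274 -0.9956] 477.0856279785493
key [171.8 233. ] 0.47 z0: [0.4843 0.2224]
key_handle [163.3 233.4] 0.46 z0: [0.4826 0.2448]
key_stand [167.8 231.9] 0.59 z0: [0.4868 0.2331]
blade_box [270.5 193.5] 0.97 z0: [ 0.5948 -0.0336]
lid_mark [270.5 195.7] 0.6 z0: [ 0.589  -0.0337]
lid_mark [169.2 233.3] 0.28 z0: [0.4833 0.2293]
button_jar [362.2 238.1] 0.97 z0: [ 0.4848 -0.2742]
spool [159.2 175.9] 0.87 z0: [0.6342 0.2626]
rotary_cutter [369.7 164. ] 0.82 z0: [ 0.6793 -0.2923]
rotary_cutter [273.4 197.3] 0.66 z0: [ 0.585  -0.0414]
```

View pics/top0.png

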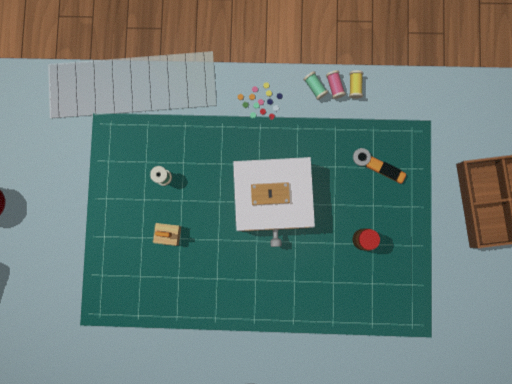

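View pics/side0.png

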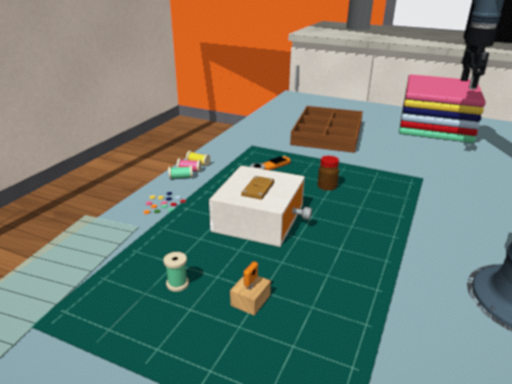

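The top view has the stand with its key at (167,234), the handle's long side roughly along world y. The box is at (273,194) and slightly rotated, with its plate and slot at about (270,194) and its knob at (277,240). The side view agrees, with the key at (250,275) and the plate at (258,187). Next I refine the poses from depth.

Run:
```python
from h import *
np.set_printoptions(precision=4,suppress=True)
def rect(P,m,name):
    q=P[m][:,:2].astype(np.float32); r=cv2.minAreaRect(q*1000); print(name,len(q),"c",np.array(r[0]),"size",np.array(r[1]),"ang",r[2],"zmed",np.median(P[m][:,2]))
for n in("top","side"):
    z=np.load(f"{n}0.npz"); im,d=z["im"],z["d"]; P=cloud(n,d); X,Y,Z=P[...,0],P[...,1],P[...,2]
    ns=(abs(X-.48)<.07)&(abs(Y-.225)<.07)
    rect(P,ns&(abs(Z-.036)<.006),n+" stand top"); rect(P,ns&(Z>.06)&(Z<.1),n+" handle")
    nb=(abs(X-.58)<.15)&(abs(Y+.03)<.15)
    rect(P,nb&(Z>.08)&(Z<.105),n+" box"); rect(P,nb&(Z>.0945)&(Z<.105),n+" plate")
    print(n,"mat z",np.nanmedian(Z[(abs(X-.4)<.03)&(abs(Y-.0)<.1)]), "lid z",np.nanmedian(Z[nb&(Z>.08)&(Z<.093)]))
    hsv=cv2.cvtColor(im,cv2.COLOR_BGR2HSV)
    if n=="top":
        b,g,r=[im[...,i].astype(int) for i in range(3)]
        # plate by colour; project to z=.098
        for nm,m,zz in(("platecol",nb&(Z>.08)&(r-b>40),.098),("lidcol",nb&(Z>.075)&(Z<.11),.088),("handlecol",ns&(Z>.055)&(r-b>60),.08)):
            vu=np.argwhere(m); q=np.array([at_z(n,(u,v),zz)[:2] for v,u in vu],np.float32)
            rr=cv2.minAreaRect(q*1000); print(nm,len(q),np.array(rr[0]),np.array(rr[1]),rr[2],"mean",q.mean(0)*1000)
    x0,y0,w=(225,150,100) if n=="top" else (205,155,110)
    a=cv2.resize(im[y0:y0+w,x0:x0+w],(400,400),interpolation=cv2.INTER_CUBIC)
    x0,y0,w=(140,205,56) if n=="top" else (215,250,70)
    c=cv2.resize(im[y0:y0+w,x0:x0+w],(400,400),interpolation=cv2.INTER_CUBIC)
    cv2.imwrite(f"pics/z_{n}.png",np.hstack([a,c]))
```

```text
top stand top 337 c [482.6539 230.063 ] size [61.5273 49.8626] ang 85.07209777832031 zmed 0.039038875853441686
top handle 77 c [482.1831 229.777 ] size [12.2927 36.2941] ang 1.4948338270187378 zmed 0.08219311062419651
top box 5365 c [588.4745 -39.9961] size [171.1196 190.2604] ang 4.3585405349731445 zmed 0.0889562881707206
top plate 748 c [577.0049 -44.6626] size [178.1931 161.5312] ang 88.56621551513672 zmed 0.0987532812401119
top mat z 0.003724640319874998 lid z 0.08843194078341582
platecol 718 [586.2832 -31.967 ] [49.7021 92.4846] 4.309978008270264 mean [586.4038 -31.5327]Traceback (most recent call last):
  File "<stdin>", line 17, in <module>
  File "h.py", line 9, in at_z
    c,d=ray(n,uv); return c+d*(z-c[2])/d[2]
        ~~~^^^^^^
  File "h.py", line 7, in ray
    K,R,t=cam(n); d=R.T@np.linalg.inv(K)@np.array([uv[0],uv[1],1.]); return -R.T@t,d
          ~~~^^^
  File "h.py", line 4, in cam
    m=optics.camera_model(n); K=np.array(m["camera_matrix"],float); R=cv2.Rodrigues(np.array(m["rvec"],float))[0]; t=np.array(m["tvec"],float).ravel()
ValueError: time passes only in moves, steps and waits
```

```bash
sed -i 's/^def cam/import functools\n@functools.lru_cache\ndef cam/' h.py
python3 - <<'E'
from h import *
np.set_printoptions(precision=2,suppress=True)
for n in("top","side"):
    z=np.load(f"{n}0.npz"); im,d=z["im"],z["d"]; P=cloud(n,d); X,Y,Z=P[...,0],P[...,1],P[...,2]
    ns=(abs(X-.48)<.07)&(abs(Y-.225)<.07); nb=(abs(X-.58)<.15)&(abs(Y+.03)<.15)
    b,g,r=[im[...,i].astype(int) for i in range(3)]
    def pca(nm,m,zz):
        vu=np.argwhere(m); q=np.array([at_z(n,(u,v),zz)[:2] for v,u in vu],np.float32)*1000
        c,_,th=q.mean(0),0,0; w,V=np.linalg.eigh(np.cov(q.T)); v=V[:,1]; print(n,nm,len(q),c,"major ang",np.degrees(np.arctan2(v[1],v[0])),np.sqrt(12*w), cv2.minAreaRect(q))
    pca("handle",ns&(Z>.068)&(Z<.09),.08)
    pca("standtop",ns&(abs(Z-.038)<.006),.039)
    if n=="top": pca("lid",nb&(Z>.08)&(Z<.11),.088)
    lid=nb&(Z>.093)&(Z<.105)&(abs(X-.587)<.06)&(abs(Y+.032)<.07); pca("plate",lid,.098)
    gray=im.sum(2); er=cv2.erode(cv2.morphologyEx(lid.astype(np.uint8),cv2.MORPH_CLOSE,np.ones((9,9))),np.ones((5,5)))>0
    k=er&(gray<(170 if n=="top" else 150)); pca("slot",k,.098) if k.sum()>2 else print("noslot",np.sort(gray[er])[:20])
    Q=P[ns&(Z>.045)&(Z<.085)]*1000
    lo=Q[Q[:,2]<60]; hi=Q[Q[:,2]>=65]; print("handle pts lo",len(lo),lo.mean(0),"hi",len(hi),hi.mean(0), "top z",np.percentile(Q[:,2],98))
    x0,y0,w=(225,150,100) if n=="top" else (205,155,110)
    a=cv2.resize(im[y0:y0+w,x0:x0+w],(400,400),interpolation=cv2.INTER_CUBIC)
    x0,y0,w=(140,205,56) if n=="top" else (215,250,70)
    c=cv2.resize(im[y0:y0+w,x0:x0+w],(400,400),interpolation=cv2.INTER_CUBIC)
    cv2.imwrite(f"pics/z_{n}.png",np.hstack([a,c]))
E
```

```text
top handle 76 [482.5  228.67] major ang 84.92480477184046 [12.38 37.58] ((482.16668701171875, 229.115966796875), (12.234564781188965, 37.15677261352539), 1.573104977607727)
top standtop 383 [482.38 228.01] major ang 87.9359408482188 [54.61 64.51] ((482.5981750488281, 229.422607421875), (61.94794464111328, 49.8998908996582), 84.98145294189453)
top lid 5366 [587.61 -40.51] major ang 94.63041335517107 [170.79 190.49] ((588.0581665039062, -40.16736602783203), (170.5479736328125, 190.01885986328125), 4.4312639236450195)
top plate 785 [587.31 -32.11] major ang 91.33595791794507 [57.42 96.09] ((585.1100463867188, -30.3177490234375), (132.99227905273438, 114.4666748046875), 87.99324798583984)
noslot [179 182 183 183 185 187 188 188 189 189 191 193 203 205 221 227 231 232
 232 234]
handle pts lo 6 [480.92 221.48  53.71] hi 63 [482.38 227.55  80.76] top z 84.48622886773963
side handle 146 [475.72 237.13] major ang 93.02807671344807 [16.08 42.95] ((475.4742431640625, 236.86346435546875), (17.50008201599121, 47.5578498840332), 0.14976972341537476)
side standtop 525 [474.02 239.2 ] major ang 56.50925798179285 [47.15 65.61] ((476.6855773925781, 233.93373107910156), (64.0293197631836, 52.7148551940918), 85.01611328125)
side plate 418 [580.9  -24.42] major ang 94.22844436877713 [51.44 97.07] ((580.9053344726562, -25.583820343017578), (51.084983825683594, 97.20419311523438), 4.416098594665527)
noslot [290 293 293 303 306 307 311 311 314 315 316 317 318 319 321 321 322 322
 323 323]
handle pts lo 60 [476.04 237.51  54.58] hi 163 [477.26 234.3   75.82] top z 81.2528322603505
```

View pics/z_top.png

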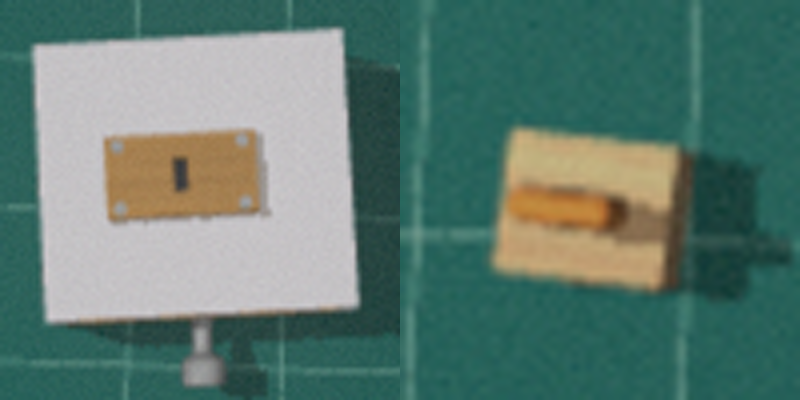

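Call:
play_rows(series="0.45 0 0 0 -0.12;0.45 0 0 0 -0.12;0.45 0 0 0 -0.12;0.45 0 0 0 -0.12;0.45 0 0 0 -0.12", newtons=40)

```text
clock: 1.32
tool_pos: [0.1808, -0.6244, 0.2129]
ee_rot: [0.0, 0.903, 0.429, -0.0]
contact_force: [0.2, -0.3, -0.4]
gripper_width: 0.451
grip_force: 0.0
```

Call:
play_rows(series="0.45 0 0 0 -0.12;0.45 0 0 0 -0.12;0.45 0 0 0 -0.12;0.45 0 0 0 -0.12;0.45 0 0 0 -0.12")

```text
clock: 1.73
tool_pos: [0.1807, -0.6244, 0.2129]
ee_rot: [-0.0, 0.736, 0.677, -0.0]
contact_force: [-0.5, -0.3, 0.5]
gripper_width: 0.45
grip_force: 0.0
```

Call:
play_rows(series="0.45 0.03 0.0187 0 0;0.45 0.03 0.0187 0 0;0.45 0.03 0.0187 0 0;0.45 0.03 0.0187 0 0;0.45 0.03 0.0187 0 0")

```text
clock: 2.15
tool_pos: [0.288, -0.482, 0.213]
ee_rot: [0.0, 0.738, 0.675, -0.0]
contact_force: [0.5, -0.1, 0.1]
gripper_width: 0.448
grip_force: 0.0
```

Call:
play_rows(series="0.45 0.03 0.0187 0 0;0.45 0.03 0.0187 0 0;0.45 0.03 0.0187 0 0;0.45 0.03 0.0187 0 0;0.45 0.03 0.0187 0 0")

```text
clock: 2.57
tool_pos: [0.3945, -0.3409, 0.2132]
ee_rot: [0.0, 0.738, 0.675, -0.0]
contact_force: [0.7, -0.3, 0.4]
gripper_width: 0.45
grip_force: 0.0
```

Call:
play_rows(series="0.45 0.03 0.0187 0 0;0.45 0.03 0.0187 0 0;0.45 0.03 0.0187 0 0;0.45 0.03 0.0187 0 0;0.45 0.03 0.0187 0 0")

```text
clock: 2.98
tool_pos: [0.501, -0.1998, 0.2133]
ee_rot: [0.0, 0.738, 0.675, 0.0]
contact_force: [0.1, -0.5, -0.5]
gripper_width: 0.447
grip_force: 0.0
```

Call:
play_rows(series="0.45 0.0284 -0.0038 0 0;0.45 0.0284 -0.0038 0 0;0.45 0.0284 -0.0038 0 0;0.45 0.0284 -0.0038 0 0;0.45 0.0284 -0.0038 0 0")

```text
clock: 3.4
tool_pos: [0.4937, -0.0566, 0.2131]
ee_rot: [0.0, 0.738, 0.675, 0.0]
contact_force: [0.4, 0.1, -0.1]
gripper_width: 0.448
grip_force: 0.0
```

Call:
play_rows(series="0.45 0.0284 -0.0038 0 0;0.45 0.0284 -0.0038 0 0;0.45 0.0284 -0.0038 0 0;0.45 0.0284 -0.0038 0 0;0.45 0.0284 -0.0038 0 0")

```text
clock: 3.82
tool_pos: [0.4874, 0.0864, 0.2132]
ee_rot: [0.0, 0.738, 0.675, 0.0]
contact_force: [0.6, -0.1, -0.2]
gripper_width: 0.445
grip_force: 0.0
```

Call:
play_rows(series="0.45 0.0284 -0.0038 0 0;0.45 0.0284 -0.0038 0 0;0.45 0.0284 -0.0038 0 0;0.45 0.0284 -0.0038 0 0;0.45 0.0284 -0.0038 0 0")

```text
clock: 4.23
tool_pos: [0.4812, 0.2295, 0.2132]
ee_rot: [0.0, 0.738, 0.675, 0.0]
contact_force: [0.7, 0.6, -1.0]
gripper_width: 0.451
grip_force: 0.0
```

Call:
play_rows(series="0.45 0 0 0.02 0;0.45 0 0 0.02 0;0.45 0 0 0.02 0;0.45 0 0 0.015 0;0.45 0 0 0 0")

```text
clock: 4.65
tool_pos: [0.4787, 0.2266, 0.1346]
ee_rot: [-0.001, 0.738, 0.675, -0.003]
contact_force: [-0.6, -0.6, -0.4]
gripper_width: 0.451
grip_force: 0.0
```

Run:
```python
from h import *
im,d=optics.grab_frame("side"); s=observe(); print(s["tool_pos"],s["ee_rot"],s["joint_positions"])
uv=proj("side",s["tool_pos"]); print(uv)
cv2.imwrite("pics/s1.png",cv2.resize(im[190:330,170:340],(680,560),interpolation=cv2.INTER_CUBIC))
```

```text
[0.47986096 0.2273743  0.13634442] [-7.16611297e-04  7.37870141e-01  6.74939738e-01 -1.86860675e-03] [ 0.13966487  0.34512245 -0.76136018  1.92069088  0.28209213  0.98897893
 -0.83931078]
[251.18240163 240.51890361]
```

View pics/s1.png

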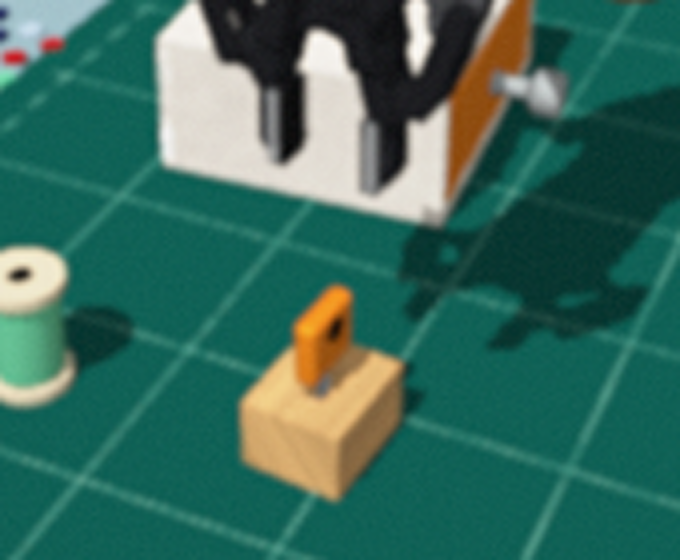

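The side view shows the open fingers at about (251,234), directly over the orange handle at (251,273). I descend.

Call:
play_rows(series="0.45 0 0 0.012 0;0.45 0 0 0.012 0;0.45 0 0 0.01 0;0.45 0 0 0.008 0;0.45 0 0 0 0")

```text
clock: 5.12
tool_pos: [0.4798, 0.2273, 0.0938]
ee_rot: [-0.001, 0.738, 0.675, -0.002]
contact_force: [-0.0, -1.0, -0.5]
gripper_width: 0.452
grip_force: 0.0
```

Call:
play_rows(series="0.45 0 0 0.01 0;0.45 0 0 0.01 0;0.45 0 0 0.006 0;0.45 0 0 0.003 0;0.45 0 0 0 0")

```text
clock: 5.53
tool_pos: [0.4804, 0.2279, 0.0658]
ee_rot: [-0.0, 0.738, 0.675, -0.001]
contact_force: [-0.5, -0.2, -0.5]
gripper_width: 0.446
grip_force: 0.0
```

Call:
play_rows(series="0.45 0 0 0 0;0.45 0 0 0 0")

```text
clock: 5.7
tool_pos: [0.4816, 0.2286, 0.0673]
ee_rot: [0.0, 0.738, 0.675, 0.0]
contact_force: [-0.5, -0.8, 0.9]
gripper_width: 0.449
grip_force: 0.0
```

Run:
```python
from h import *
im,d=optics.grab_frame("side"); s=observe(); print(s["tool_pos"],s["ee_rot"],s["joint_positions"],s["contact_force"])
cv2.imwrite("pics/s2.png",cv2.resize(im[210:320,190:320],(650,550),interpolation=cv2.INTER_CUBIC))
```

```text
[0.48165383 0.22862992 0.0673718 ] [1.61338873e-04 7.37846112e-01 6.74968758e-01 5.14906130e-04] [ 0.08495451  0.44702181 -0.70977324  1.96461909  0.37975885  0.86378394
 -0.91649221] [-0.22087892  0.21467511 -0.2981736 ]
```

View pics/s2.png

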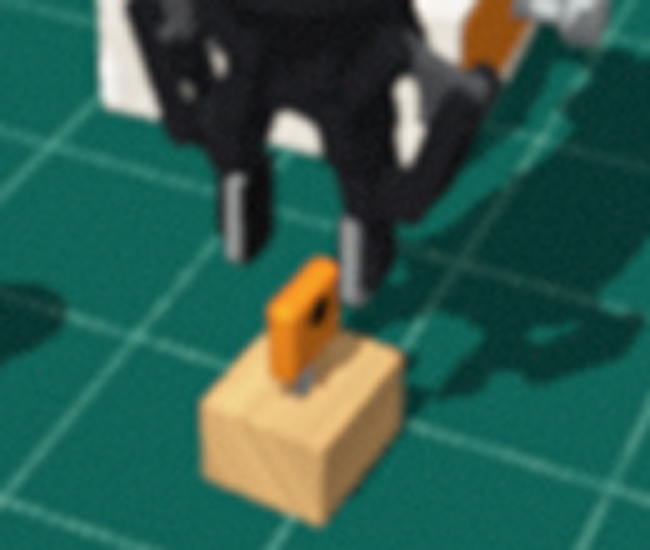

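Run:
```python
from h import *
np.set_printoptions(precision=1,suppress=True)
ex=np.array([.0889,.996,0]); ey=np.array([.996,-.0889,0])
T=np.array([.4816,.2286,0])
for z in(.045,.05,.055,.06): print(z,[proj("side",T+s*.019*ey+[0,0,z]) for s in(1,-1)])
K=np.array([.4823,.229,0])
for z in(.049,.083): print("handle",z,[proj("side",K+a*.018*ex+b*.006*ey+[0,0,z]) for a in(1,-1) for b in (1,-1)])
print("stand",[proj("side",K+a*.030*ex+b*.025*ey+[0,0,.039]) for a in(1,-1) for b in (1,-1)])
r=lambda u,v:(190+u/5,210+v/5)
print("obs stand corners L,near,R,far",r(202,405),r(325,470),r(405,352),"handle bl",r(272,375),"tl",r(270,310),"apex",r(335,260))
print("obs tips",r(240,262),r(355,303))
```

```text
0.045 [array([240.9, 278.1]), array([258.8, 285. ])]
0.05 [array([240.9, 276. ]), array([258.8, 282.9])]
0.055 [array([240.8, 273.8]), array([258.8, 280.8])]
0.06 [array([240.8, 271.7]), array([258.9, 278.6])]
handle 0.049 [array([241.3, 284.4]), array([247.1, 286.7]), array([251.4, 273.3]), array([257. , 275.4])]
handle 0.083 [array([241.2, 269.6]), array([247.1, 271.8]), array([251.6, 258.7]), array([257.3, 260.8])]
stand [array([228.9, 289. ]), array([252.8, 298.7]), array([246. , 270.6]), array([269. , 279.3])]
obs stand corners L,near,R,far (230.4, 291.0) (255.0, 304.0) (271.0, 280.4) handle bl (244.4, 285.0) tl (244.0, 272.0) apex (257.0, 262.0)
obs tips (238.0, 262.4) (261.0, 270.6)
```

Run:
```python
from h import *
np.set_printoptions(precision=4,suppress=True)
print(observe()["tool_pos"])
for n in("side","top"):
    im,d=optics.grab_frame(n); P=cloud(n,d); np.savez(f"{n}2.npz",im=im,d=d)
    if n=="side":
        for u,v in((237,255),(238,260),(260,262),(260,267),(262,268),(247,276),(255,268),(240,245)): print((u,v),im[v,u],P[v,u])
    X,Y,Z=P[...,0],P[...,1],P[...,2]
    m=(abs(X-.48)<.08)&(abs(Y-.228)<.05)&(Z>.045)&(Z<.14)&(im.max(2)<110)
    Q=P[m]; print(n,len(Q),Q.min(0),Q.max(0),Q.mean(0))
```

```text
[0.4817 0.2286 0.0674]
(237, 255) [121 120 119] [0.5033 0.2359 0.1034]
(238, 260) [77 77 78] [0.5017 0.2353 0.0924]
(260, 262) [139 140 137] [0.4571 0.2397 0.1061]
(260, 267) [137 138 135] [0.4564 0.2409 0.0963]
(262, 268) [80 80 76] [0.4541 0.2374 0.0924]
(247, 276) [ 29 127 224] [0.4783 0.2469 0.0731]
(255, 268) [ 18  83 156] [0.4734 0.2242 0.0761]
(240, 245) [18 17 17] [0.5004 0.2297 0.122 ]
side 586 [0.427  0.2138 0.0618] [0.5315 0.2458 0.14  ] [0.4775 0.2323 0.1185]
top 39 [0.4506 0.2113 0.0566] [0.53   0.2236 0.1398] [0.4909 0.216  0.1104]
```

Run:
```python
from h import *
np.set_printoptions(precision=3,suppress=True)
for z in(.196,.209,.213,.24,.29): print(z,proj("side",[.1805,-.6235,z]))
z=np.load("side0.npz"); im,d=z["im"],z["d"]; P=cloud("side",d)
m=(abs(P[...,0]-.18)<.1)&(abs(P[...,1]+.624)<.08)&(P[...,2]>.15)&(P[...,2]<.4)&(im.max(2)<120)
Q=P[m]; print(len(Q)); 
for lo in np.arange(.16,.3,.01):
    q=Q[(Q[:,2]>=lo)&(Q[:,2]<lo+.01)]; print(round(lo,2),len(q), q.mean(0) if len(q) else "")
z=np.load("side2.npz"); im,d=z["im"],z["d"]; P=cloud("side",d)
m=(abs(P[...,0]-.48)<.07)&(abs(P[...,1]-.228)<.03)&(P[...,2]>.045)&(P[...,2]<.3)&(im.max(2)-im.min(2)<25)&(im.max(2)<160)
Q=P[m]
for lo in np.arange(.04,.15,.01):
    q=Q[(Q[:,2]>=lo)&(Q[:,2]<lo+.01)]; print(round(lo,2),len(q), q.mean(0) if len(q) else "")
```

```text
0.196 [463.153 100.14 ]
0.209 [464.257  95.848]
0.213 [464.599  94.518]
0.24 [466.937  85.434]
0.29 [471.4    68.089]
1306
0.16 0 
0.17 0 
0.18 0 
0.19 0 
0.2 0 
0.21 0 
0.22 0 
0.23 0 
0.24 24 [ 0.182 -0.632  0.247]
0.25 49 [ 0.179 -0.619  0.255]
0.26 51 [ 0.178 -0.617  0.265]
0.27 55 [ 0.179 -0.62   0.275]
0.28 56 [ 0.182 -0.619  0.286]
0.29 84 [ 0.173 -0.592  0.295]
0.04 0 
0.05 0 
0.06 0 
0.07 0 
0.08 12 [0.468 0.235 0.088]
0.09 74 [0.482 0.234 0.095]
0.1 91 [0.476 0.234 0.105]
0.11 102 [0.476 0.234 0.115]
0.12 81 [0.482 0.234 0.125]
0.13 204 [0.478 0.234 0.136]
0.14 201 [0.488 0.232 0.145]
```

Depth puts the fingertips at z≈0.088, about 30 mm higher than the stated tool geometry implies. They are directly above the handle laterally. The start picture has the same offset, so I trust vision and lower slowly while watching the force.

Call:
play_rows(series="0.45 0 0 0.004 0;0.45 0 0 0.004 0;0.45 0 0 0.003 0;0.45 0 0 0.002 0;0.45 0 0 0 0")

```text
clock: 6.27
tool_pos: [0.4806, 0.228, 0.0531]
ee_rot: [-0.0, 0.738, 0.675, -0.001]
contact_force: [-0.1, -0.0, -0.2]
gripper_width: 0.45
grip_force: 0.0
```

Call:
play_rows(series="0.45 0 0 0.001 0;0.45 0 0 0.001 0;0.45 0 0 0.001 0;0.45 0 0 0.001 0;0.45 0 0 0 0")

```text
clock: 6.68
tool_pos: [0.4811, 0.2283, 0.0497]
ee_rot: [-0.0, 0.738, 0.675, -0.0]
contact_force: [0.4, -0.5, 0.2]
gripper_width: 0.446
grip_force: 0.0
```

```bash
cat >> h.py <<'E'
def tips(c,r=.03):
    im,d=optics.grab_frame("side"); P=cloud("side",d)
    m=(abs(P[...,0]-c[0])<.07)&(abs(P[...,1]-c[1])<r)&(P[...,2]>.042)&(P[...,2]<.3)&(im.max(2)-im.min(2)<25)&(im.max(2)<160)
    z=P[m][:,2]; print("tip z",np.round(np.sort(z)[[0,5,15,30]],4)); return im,P
E
python3 - <<'E'
from h import *
s=observe(); print(s["tool_pos"],s["contact_force"]); tips([.48,.228])
E
```

```text
[0.48111237 0.22828982 0.04973923] [ 0.40807851 -0.54156049  0.23428569]
tip z [0.0708 0.0729 0.0743 0.0764]
```

Call:
play_rows(series="0.45 0 0 0.003 0;0.45 0 0 0.003 0;0.45 0 0 0.003 0;0.45 0 0 0.002 0;0.45 0 0 0 0")

```text
clock: 7.15
tool_pos: [0.4807, 0.228, 0.0382]
ee_rot: [-0.0, 0.738, 0.675, -0.001]
contact_force: [-0.5, -1.0, -0.8]
gripper_width: 0.45
grip_force: 0.0
```

Call:
play_rows(series="0.45 0 0 0.001 0;0.45 0 0 0.001 0;0.45 0 0 0.001 0;0.45 0 0 0.001 0;0.45 0 0 0 0")

```text
clock: 7.57
tool_pos: [0.4811, 0.2283, 0.0347]
ee_rot: [-0.0, 0.738, 0.675, -0.0]
contact_force: [0.6, -0.2, -0.3]
gripper_width: 0.448
grip_force: 0.0
```

Run:
```python
from h import *
s=observe(); print(s["tool_pos"],s["contact_force"]); im,_=tips([.48,.228])
cv2.imwrite("pics/s3.png",cv2.resize(im[210:320,190:320],(650,550),interpolation=cv2.INTER_CUBIC))
```

```text
[0.48111178 0.22825632 0.03473465] [ 0.64228735 -0.24031854 -0.34182713]
tip z [0.055  0.0587 0.0606 0.0634]
```

View pics/s3.png

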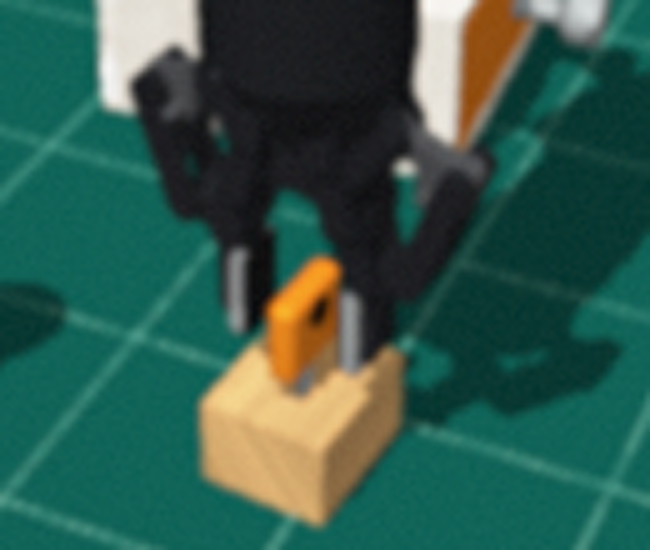

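The fingers straddle the handle, with tips at (237,275) and (261,283), just above the stand. I close.

Call:
play_rows(series="0.25 0 0 0 0;0.18 0 0 0 0;0 0 0 0 0;0 0 0 0 0;0 0 0 0 0", newtons=50)

```text
clock: 8.03
tool_pos: [0.4812, 0.2284, 0.0351]
ee_rot: [0.0, 0.738, 0.675, 0.0]
contact_force: [-0.6, -0.2, 0.9]
gripper_width: 0.135
grip_force: 49.7
```

Call:
play_rows(series="0 0 0 0 0;0 0 0 0 0;0 0 0 0 0;0 0 0 0 0")

```text
clock: 8.37
tool_pos: [0.4812, 0.2284, 0.0351]
ee_rot: [0.0, 0.738, 0.675, 0.0]
contact_force: [-0.1, -1.3, 2.4]
gripper_width: 0.131
grip_force: 49.9
```

Run:
```python
from h import *
s=observe(); print({k:np.round(s[k],4) for k in("tool_pos","ee_rot","contact_force","moment","gripper_width","grip_force")}); tips([.48,.228])
```

```text
{'tool_pos': array([0.4812, 0.2284, 0.0351]), 'ee_rot': array([0.    , 0.7378, 0.675 , 0.    ]), 'contact_force': array([-0.0918, -1.3114,  2.3884]), 'moment': array([-0.0726,  0.2034, -0.0259]), 'gripper_width': np.float64(0.1307), 'grip_force': np.float64(49.9063)}
tip z [0.0541 0.0587 0.0616 0.0652]
```

Call:
play_rows(series="0 0 0 -0.005 0;0 0 0 -0.008 0;0 0 0 -0.01 0;0 0 0 -0.01 0;0 0 0 -0.01 0")

```text
clock: 8.83
tool_pos: [0.4815, 0.2285, 0.0792]
ee_rot: [0.0, 0.738, 0.675, 0.0]
contact_force: [0.5, -0.2, -0.9]
gripper_width: 0.136
grip_force: 49.5
```

Call:
play_rows(series="0 0 0 -0.02 0;0 0 0 -0.02 0;0 0 0 -0.02 0;0 0 0 -0.02 0;0 0 0 -0.01 0")

```text
clock: 9.25
tool_pos: [0.4828, 0.2295, 0.1715]
ee_rot: [0.001, 0.738, 0.675, 0.002]
contact_force: [0.9, 0.8, -1.1]
gripper_width: 0.131
grip_force: 49.5
```

Run:
```python
from h import *
s=observe(); print({k:np.round(s[k],4) for k in("tool_pos","ee_rot","joint_positions","contact_force","moment","gripper_width","grip_force")})
im,d=optics.grab_frame("side"); P=cloud("side",d); u,v=proj("side",s["tool_pos"]).astype(int); print(u,v)
y0=max(v-60,0); x0=u-60
cv2.imwrite("pics/s4.png",cv2.resize(im[y0:y0+120,x0:x0+120],(600,600),interpolation=cv2.INTER_CUBIC))
```

```text
{'tool_pos': array([0.4828, 0.2295, 0.1715]), 'ee_rot': array([0.0011, 0.7378, 0.6751, 0.0025]), 'joint_positions': array([ 0.1632,  0.2996, -0.7831,  1.8896,  0.2448,  1.0444, -0.8096]), 'contact_force': array([ 0.8836,  0.8305, -1.0625]), 'moment': array([ 0.0067, -0.0949, -0.0224]), 'gripper_width': np.float64(0.1305), 'grip_force': np.float64(49.488)}
249 223
```

View pics/s4.png

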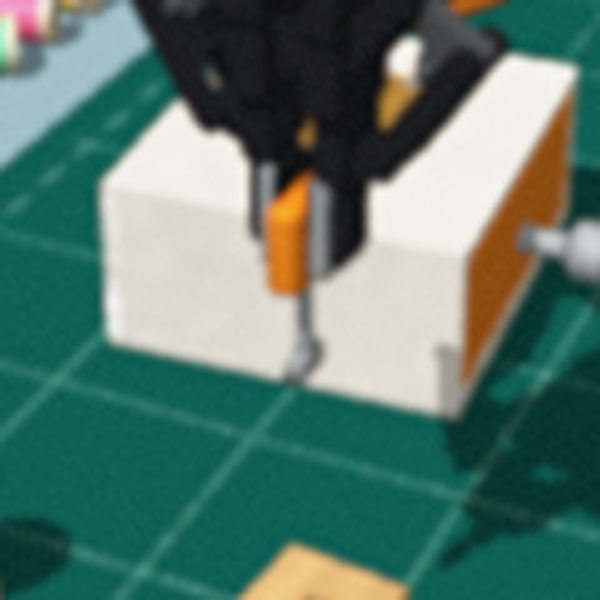

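The key hangs upright and clear of the stand, its bit tip at about (249,239). Next I locate the slot more precisely and turn the tool while still above the stand.

Call:
play_rows(series="0 0 0 -0.004 -0.124;0 0 0 0 -0.124;0 0 0 0 -0.124;0 0 0 0 -0.124;0 0 0 0 -0.124")

```text
clock: 9.72
tool_pos: [0.4807, 0.2279, 0.1713]
ee_rot: [-0.0, 0.494, 0.869, -0.0]
contact_force: [-0.3, 0.1, -2.0]
gripper_width: 0.132
grip_force: 49.5
```

Call:
play_rows(series="0 0 0 0 -0.124;0 0 0 0 -0.124;0 0 0 0 -0.124;0 0 0 0 -0.124;0 0 0 0 -0.124")

```text
clock: 10.13
tool_pos: [0.4807, 0.2279, 0.1712]
ee_rot: [-0.0, 0.205, 0.979, -0.0]
contact_force: [-0.1, 0.5, -0.8]
gripper_width: 0.133
grip_force: 49.5
```

Call:
play_rows(series="0 0 0 0 -0.124;0 0 0 0 -0.124;0 0 0 0 -0.124;0 0 0 0 -0.124;0 0 0 0 0")

```text
clock: 10.55
tool_pos: [0.4807, 0.2279, 0.1711]
ee_rot: [-0.001, -0.039, 0.999, 0.0]
contact_force: [-0.2, 1.3, -1.6]
gripper_width: 0.135
grip_force: 49.5
```

Run:
```python
from h import *
np.set_printoptions(precision=2,suppress=True)
s=observe(); print(s["tool_pos"]*1000,np.round(s["ee_rot"],4),s["joint_positions"],np.degrees(2*np.arctan2(s["ee_rot"][2],s["ee_rot"][1])))
for n,(x0,x1,y0,y1) in(("top",(262,278,186,201)),("side",(244,272,177,196))):
    z=np.load(f"{n}0.npz"); im=z["im"]; P=cloud(n,z["d"])
    g=im.astype(float).sum(2)[y0:y1,x0:x1]; w=np.clip(np.median(g)-40-g,0,None)
    print(n,"bg",np.median(g),"min",g.min())
    if n=="top":
        v,u=np.mgrid[y0:y1,x0:x1]; c=((w*u).sum()/w.sum(),(w*v).sum()/w.sum()); print("slot uv",c,at_z(n,c,.098)*1000)
    X,Y,Z=P[...,0],P[...,1],P[...,2]
    for nm,m in(("mat",(abs(X-.42)<.03)&(abs(Y-.1)<.1)),("lid",(abs(X-.588)<.06)&(abs(Y+.1)<.02)),("plate",(abs(X-.587)<.015)&(abs(Y+.032)<.03))): print(n,nm,np.nanmedian(Z[m])*1000)
```

```text
[480.72 227.87 171.08] [-0.   -0.04  1.    0.  ] [ 0.41  0.42 -1.11  1.88  0.42  1.1   0.79] 184.47552924725056
top bg 368.0 min 179.0
slot uv (np.float64(269.67775831873905), np.float64(192.91214244016345)) [587.24 -31.33  98.  ]
top mat 3.6832006785083338
top lid 88.34846700585804
top plate 98.3268151864425
side bg 344.0 min 222.0
side mat 0.6626014185139948
side lid 85.52359370614128
side plate 95.21180990245657
```

Call:
play_rows(series="0 -0.0072 -0.0222 0 0;0 -0.0072 -0.0222 0 0;0 -0.0072 -0.0222 0 0;0 -0.0072 -0.0222 0 0;0 -0.0072 -0.0222 0 0")

```text
clock: 10.97
tool_pos: [0.5255, 0.1192, 0.1715]
ee_rot: [-0.0, -0.036, 0.999, -0.0]
contact_force: [0.1, 0.3, -0.8]
gripper_width: 0.132
grip_force: 49.5
```

Call:
play_rows(series="0 -0.0072 -0.0222 0 0;0 -0.0072 -0.0222 0 0;0 -0.0072 -0.0222 0 0;0 -0.0072 -0.0222 0 0;0 -0.0072 -0.0222 0 0")

```text
clock: 11.38
tool_pos: [0.5698, 0.0111, 0.1714]
ee_rot: [-0.0, -0.036, 0.999, -0.0]
contact_force: [0.2, 0.4, 0.1]
gripper_width: 0.13
grip_force: 49.5
```

Call:
play_rows(series="0 -0.0072 -0.0222 0 0;0 -0.007 -0.0225 0 0;0 0 0 0.014 0;0 0 0 0.012 0;0 0 0 0 0")

```text
clock: 11.8
tool_pos: [0.5844, -0.0308, 0.1423]
ee_rot: [-0.003, -0.037, 0.999, 0.001]
contact_force: [-0.4, 0.0, -1.1]
gripper_width: 0.131
grip_force: 49.5
```

Call:
play_rows(series="0 0 0 0 0;0 0 0 0 0;0 0 0 0 0")

```text
clock: 12.05
tool_pos: [0.5876, -0.0294, 0.1465]
ee_rot: [0.0, -0.039, 0.999, 0.0]
contact_force: [-0.3, 0.3, -0.9]
gripper_width: 0.129
grip_force: 49.5
```

Run:
```python
from h import *
np.set_printoptions(precision=2,suppress=True)
s=observe(); print(s["tool_pos"]*1000,np.round(s["ee_rot"],4),s["joint_positions"],s["contact_force"],s["moment"])
im,d=optics.grab_frame("side"); np.savez("side5.npz",im=im,d=d)
cv2.imwrite("pics/s5.png",cv2.resize(im[140:230,205:305],(800,600) if 0 else (660,594),interpolation=cv2.INTER_CUBIC))
it,dt=optics.grab_frame("top"); np.savez("top5.npz",im=it,d=dt)
```

```text
[587.56 -29.35 146.49] [ 0.   -0.04  1.    0.  ] [ 0.77  0.54 -1.    1.77  0.5   1.11  1.25] [-0.3   0.25 -0.91] [-0.03  0.   -0.01]
```

View pics/s5.png

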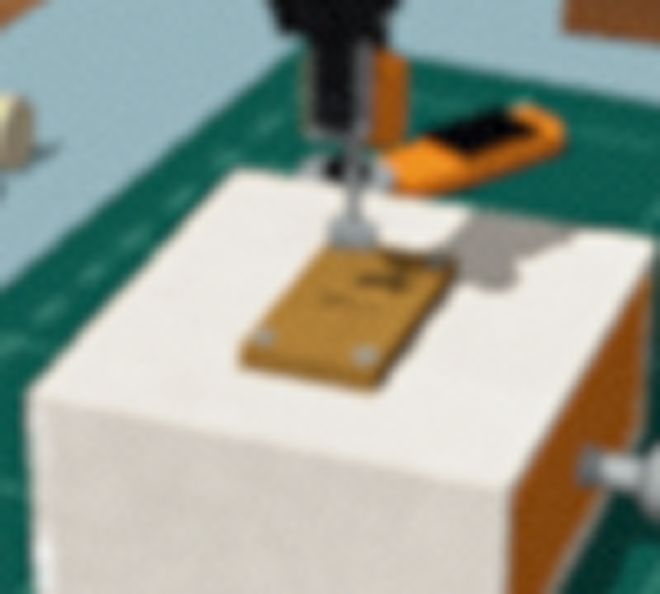

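Run:
```python
from h import *
np.set_printoptions(precision=2,suppress=True)
R=lambda dx,dy,z:np.array([.5869-dx*.997e-3-dy*.078e-3,-.0294-dx*.078e-3+dy*.997e-3,z])
print("bit bottom pred near edge ends/mid",[proj("side",R(a,2.25,.1205)) for a in(-8,0,8)], "stem mid z+25",proj("side",R(0,0,.1455)),"bit top z+10",[proj("side",R(a,3,.1305)) for a in(-9,9)])
print("slot pred",proj("side",[.5872,-.0313,.098]),"end",[proj("side",[.5872+s*.00997,-.0313+s*.00078,.098]) for s in(1,-1)])
z0=np.load("side0.npz")["im"].astype(float).sum(2); z5=np.load("side5.npz")["im"].astype(int)
g=z0[180:192,246:272]; print(g.astype(int))
print("s5"); print(z5.sum(2)[168:182,248:270])
```

```text
bit bottom pred near edge ends/mid [array([253.04, 175.99]), array([256.3 , 176.57]), array([259.57, 177.15])] stem mid z+25 [256.77 166.34] bit top z+10 [array([252.55, 172.15]), array([259.94, 173.44])]
slot pred [256.73 184.41] end [array([252.72, 183.68]), array([260.76, 185.15])]
[[682 680 685 655 588 483 382 344 333 328 335 326 334 326 340 336 336 322
  327 330 331 335 348 365 386 381]
 [684 685 675 611 503 400 340 333 332 335 337 326 332 337 344 337 326 332
  336 335 334 334 345 351 350 326]
 [678 674 627 535 418 346 330 332 343 339 338 338 337 334 334 329 335 333
  336 342 340 335 343 342 318 268]
 [671 636 547 442 361 340 335 330 325 339 335 344 341 341 334 338 347 336
  339 345 341 339 343 322 283 229]
 [638 564 453 365 338 334 329 322 303 307 314 321 333 345 356 347 357 346
  346 344 342 348 340 302 246 222]
 [575 456 384 343 336 339 330 315 293 290 293 306 324 339 341 342 350 347
  348 343 346 339 313 267 226 262]
 [482 379 347 338 339 341 332 335 311 318 317 316 311 321 319 328 331 338
  343 345 353 331 285 242 259 372]
 [398 346 339 334 339 346 340 341 342 340 338 331 3
[... 1100 characters left out ...]
0 467 489 529 609 678 696 698
  698 699 699 702]
 [691 687 687 689 683 657 564 466 429 442 444 448 451 479 578 667 693 697
  700 704 705 706]
 [684 688 687 687 679 627 520 425 388 396 411 418 414 419 501 588 631 647
  664 686 694 678]
 [692 693 691 682 649 555 444 370 359 362 369 380 369 359 378 424 454 493
  531 565 570 560]
 [690 695 687 655 574 466 378 355 354 347 343 351 351 332 301 269 273 293
  316 351 356 364]
 [699 691 672 590 474 389 356 350 353 344 342 346 345 338 309 256 210 192
  194 208 220 232]
 [699 678 613 501 403 354 343 355 345 346 338 339 334 333 322 281 239 201
  189 212 222 236]
 [692 632 521 415 354 348 350 347 354 346 332 309 286 281 279 267 240 215
  232 258 271 290]]
```

Run:
```python
from h import *
np.set_printoptions(precision=1,suppress=True)
a=np.load("side0.npz"); P=cloud("side",a["d"])*1000; im=a["im"].astype(int)
m=(abs(P[...,0]-585)<60)&(abs(P[...,1]+30)<70)&(im[...,2]-im[...,0]>60)&(abs(P[...,2]-95.2)<3)
vu=np.argwhere(m); q=np.array([at_z("side",(u,v),.0953)[:2] for v,u in vu],np.float32)*1000
print("plate side plane",len(q),cv2.minAreaRect(q),q.mean(0))
# lid white
m=(abs(P[...,0]-585)<120)&(abs(P[...,1]+40)<130)&(abs(P[...,2]-86.5)<11.5)&((im.min(2)>150)|(im[...,2]-im[...,0]>60))
m&=~((im[...,2]-im[...,0]>60)&(P[...,2]<90)&(P[...,0]<520))
q=P[m&(P[...,2]>83)][:,:2].astype(np.float32); print("lid side",cv2.minAreaRect(q))
b=np.load("side5.npz"); Q=cloud("side",b["d"])*1000
for v in (166,170,171,173,174,175,176):
    r=[(u,Q[v,u]) for u in range(252,265)]
    s=[(u,p) for u,p in r if abs(p[1]+30)<25 and p[2]>105]
    print(v,[u for u,_ in s], np.mean([p for _,p in s],0) if s else "")
# handle orange
jm=b["im"].astype(int); m=(jm[...,2]-jm[...,0]>80)&(abs(Q[...,1]+30)<25)&(Q[...,2]>125)&(abs(Q[...,0]-587)<40)
print("handle orange",m.sum(),np.percentile(Q[m],[2,50,98],axis=0))
```

```text
plate side plane 383 ((583.6614990234375, -29.70018768310547), (49.89365768432617, 96.94449615478516), 4.858996868133545) [583.2 -27.4]
lid side ((584.7472534179688, -41.17266845703125), (170.38746643066406, 197.45736694335938), 4.364427089691162)
166 [258, 259] [581.1 -26.1 149. ]
170 [258, 259] [581.8 -28.  138. ]
171 [258, 259] [582.3 -29.1 134.8]
173 [255, 256, 257, 258, 259] [586.8 -30.9 128. ]
174 [255, 256, 257, 258, 259, 260, 261, 262] [581.9 -28.6 127.5]
175 [255, 256, 257, 258, 259, 260, 261, 262] [581.7 -28.2 125.2]
176 [255, 256, 257, 258, 259, 260, 261, 262] [581.6 -28.1 122.7]
handle orange 113 [[548.2 -44.2 162.6]
 [566.2 -29.3 193.4]
 [616.1 -10.  446.1]]
```

Compared within the side camera, the key sits about 2–3 mm too far toward −x and 1.5 mm too far toward +y of the slot. I correct that and approach.

Call:
play_rows(series="0 -0.0026 -0.0018 0 0;0 0 0 0.004 0;0 0 0 0.004 0;0 0 0 0.003 0;0 0 0 0 0")

```text
clock: 12.57
tool_pos: [0.5894, -0.0329, 0.1337]
ee_rot: [-0.001, -0.038, 0.999, 0.0]
contact_force: [-0.6, 0.4, -0.9]
gripper_width: 0.133
grip_force: 49.5
```

Call:
play_rows(series="0 0 0 0.0015 0;0 0 0 0.001 0;0 0 0 0.0008 0;0 0 0 0.0008 0;0 0 0 0 0")

```text
clock: 12.98
tool_pos: [0.5901, -0.0326, 0.1307]
ee_rot: [-0.0, -0.038, 0.999, 0.0]
contact_force: [-0.7, 0.2, -0.5]
gripper_width: 0.133
grip_force: 49.5
```

Call:
play_rows(series="0 0 0 0 0;0 0 0 0 0")

```text
clock: 13.15
tool_pos: [0.5903, -0.0326, 0.1309]
ee_rot: [0.0, -0.038, 0.999, 0.0]
contact_force: [0.3, -0.0, -0.4]
gripper_width: 0.132
grip_force: 49.5
```

Call:
play_rows(series="0 0 0.0012 0.0008 0;0 0 0 0.0008 0;0 0 0 0.0008 0;0 0 0 0.0008 0;0 0 0 0 0")

```text
clock: 13.57
tool_pos: [0.5899, -0.0315, 0.1273]
ee_rot: [-0.0, -0.038, 0.999, 0.0]
contact_force: [-0.3, 0.2, -1.2]
gripper_width: 0.133
grip_force: 49.5
```

Call:
play_rows(series="0 0 0 0.0008 0;0 0 0 0.0008 0;0 0 0 0 0")

```text
clock: 13.82
tool_pos: [0.59, -0.0315, 0.1258]
ee_rot: [-0.0, -0.038, 0.999, 0.0]
contact_force: [-0.3, 0.1, -1.2]
gripper_width: 0.13
grip_force: 49.5
```

Call:
play_rows(series="0 0 0 0.0008 0;0 0 0 0.0008 0;0 0 0 0 0")

```text
clock: 14.07
tool_pos: [0.59, -0.0315, 0.1242]
ee_rot: [-0.0, -0.038, 0.999, 0.0]
contact_force: [-0.7, 0.5, -0.8]
gripper_width: 0.13
grip_force: 49.5
```

Call:
play_rows(series="0 0 0 0.0008 0;0 0 0 0 0")

```text
clock: 14.23
tool_pos: [0.59, -0.0314, 0.1234]
ee_rot: [-0.0, -0.038, 0.999, 0.0]
contact_force: [-0.6, -0.1, -0.1]
gripper_width: 0.13
grip_force: 49.5
```

Call:
play_rows(series="0 0 0 0.0008 0;0 0 0 0 0")

```text
clock: 14.4
tool_pos: [0.59, -0.0314, 0.1226]
ee_rot: [-0.0, -0.038, 0.999, 0.0]
contact_force: [-0.1, 0.3, -1.1]
gripper_width: 0.137
grip_force: 49.5
```

Call:
play_rows(series="0 0 0 0.0008 0;0 0 0 0 0")

```text
clock: 14.57
tool_pos: [0.59, -0.0314, 0.1218]
ee_rot: [-0.0, -0.038, 0.999, 0.0]
contact_force: [0.0, 0.1, -1.4]
gripper_width: 0.137
grip_force: 49.5
```

Call:
play_rows(series="0 0 0 0.0008 0;0 0 0 0 0")

```text
clock: 14.73
tool_pos: [0.5898, -0.0315, 0.121]
ee_rot: [-0.0, -0.038, 0.999, -0.0]
contact_force: [-0.7, -0.9, -0.1]
gripper_width: 0.13
grip_force: 49.5
```

Call:
play_rows(series="0 0 0 0.0008 0;0 0 0 0 0")

```text
clock: 14.9
tool_pos: [0.5898, -0.0315, 0.1201]
ee_rot: [-0.0, -0.038, 0.999, -0.0]
contact_force: [-0.8, 0.4, 0.2]
gripper_width: 0.133
grip_force: 49.5
```

Call:
play_rows(series="0 0 0 0.0008 0;0 0 0 0 0")

```text
clock: 15.07
tool_pos: [0.5898, -0.0314, 0.1194]
ee_rot: [-0.0, -0.038, 0.999, -0.0]
contact_force: [-2.1, -0.5, -0.0]
gripper_width: 0.133
grip_force: 49.5
```

Call:
play_rows(series="0 0 0 0.0008 0;0 0 0 0 0")

```text
clock: 15.23
tool_pos: [0.5898, -0.0314, 0.1186]
ee_rot: [-0.0, -0.038, 0.999, -0.0]
contact_force: [-2.3, 0.3, 0.0]
gripper_width: 0.127
grip_force: 49.5
```

Call:
play_rows(series="0 0 0 0 0;0 0 0 0 0")

```text
clock: 15.4
tool_pos: [0.5898, -0.0314, 0.1186]
ee_rot: [-0.0, -0.038, 0.999, 0.0]
contact_force: [-0.6, -0.0, 0.1]
gripper_width: 0.13
grip_force: 49.5
```

Run:
```python
from h import *
im,d=optics.grab_frame("side"); s=observe(); print(s["tool_pos"],s["contact_force"],s["moment"])
cv2.imwrite("pics/s6.png",cv2.resize(im[140:220,215:305],(675,600),interpolation=cv2.INTER_CUBIC))
```

```text
[ 0.58982763 -0.03146339  0.11860883] [-0.6411351   0.06538286 -0.27440344] [-0.01805599  0.40338498 -0.0248078 ]
```

View pics/s6.png

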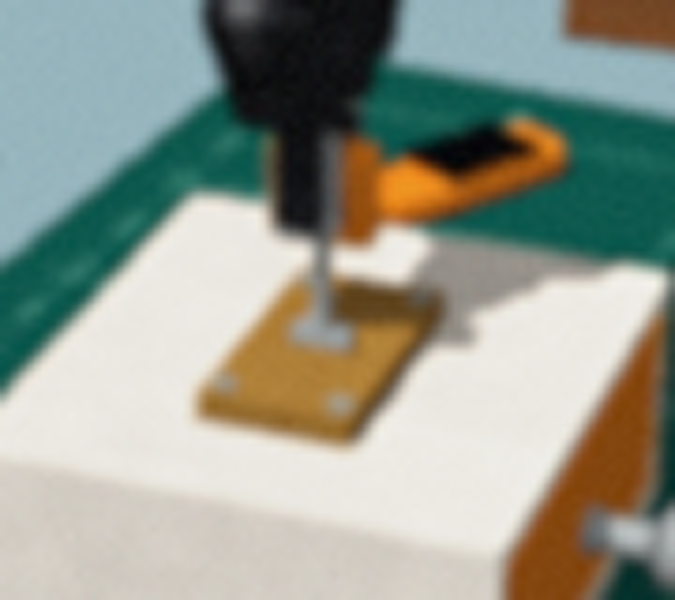

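The bit is going into the slot at (258,185), with a light sideways touch on the +x end. I ease the key toward −x and continue slowly.

Call:
play_rows(series="0 0.0005 0 0 0;0 0 0 0.0005 0;0 0 0 0 0")

```text
clock: 15.7
tool_pos: [0.5898, -0.0315, 0.1184]
ee_rot: [0.0, -0.038, 0.999, 0.0]
contact_force: [-1.1, 0.3, 0.1]
gripper_width: 0.133
grip_force: 49.5
```

```bash
python3 -c "
from h import *
s=observe(); print(s['tool_pos'],s['contact_force'],s['moment'])"
```

```text
[ 0.58977555 -0.03147894  0.11835395] [-1.12874573  0.29185997  0.12512473] [-0.04081943  0.21503805  0.01582547]
```

Call:
play_rows(series="0 0.0005 0 0 0;0 0 0 0.0008 0;0 0 0 0.0008 0;0 0 0 0 0")

```text
clock: 16.03
tool_pos: [0.5894, -0.0315, 0.1166]
ee_rot: [0.0, -0.038, 0.999, 0.0]
contact_force: [-0.5, 0.0, -0.8]
gripper_width: 0.135
grip_force: 49.5
```

Call:
play_rows(series="0 0 0 0.0008 0;0 0 0 0.0008 0;0 0 0 0 0")

```text
clock: 16.28
tool_pos: [0.5891, -0.0315, 0.1149]
ee_rot: [-0.0, -0.038, 0.999, 0.0]
contact_force: [-0.1, -0.3, -1.5]
gripper_width: 0.134
grip_force: 49.5
```

```bash
python3 -c "
from h import *
s=observe(); print(s['tool_pos'],s['contact_force'],s['moment'])"
```

```text
[ 0.58908144 -0.03151829  0.11489576] [-0.05209725 -0.32336494 -1.46975108] [ 0.00550605 -0.03042782 -0.01876699]
```

Call:
play_rows(series="0 0 0 0.0008 0;0 0 0 0.0008 0;0 0 0 0.0008 0;0 0 0 0 0")

```text
clock: 16.62
tool_pos: [0.589, -0.0315, 0.1124]
ee_rot: [-0.0, -0.038, 0.999, 0.0]
contact_force: [-0.8, 0.3, -0.2]
gripper_width: 0.131
grip_force: 49.5
```

Call:
play_rows(series="0 0 0 0.0008 0;0 0 0 0.0008 0;0 0 0 0.0008 0;0 0 0 0 0")

```text
clock: 16.95
tool_pos: [0.589, -0.0315, 0.1101]
ee_rot: [-0.0, -0.038, 0.999, 0.0]
contact_force: [0.1, 0.5, -1.9]
gripper_width: 0.132
grip_force: 49.5
```

Call:
play_rows(series="0 0 0 0.0008 0;0 0 0 0.0008 0;0 0 0 0.0008 0;0 0 0 0 0")

```text
clock: 17.28
tool_pos: [0.5889, -0.0316, 0.1076]
ee_rot: [-0.0, -0.038, 0.999, 0.0]
contact_force: [0.0, 0.0, -1.0]
gripper_width: 0.132
grip_force: 49.5
```

```bash
python3 -c "
from h import *
s=observe(); print(s['tool_pos'],s['contact_force'],s['moment'])"
```

```text
[ 0.58893111 -0.03157445  0.10764211] [ 0.0354356   0.03315963 -0.99885065] [-0.02891623 -0.00386478  0.01601984]
```

Depth is now about 16 mm and the key moves freely. I continue to the floor in small steps.

Call:
play_rows(series="0 0 0 0.0008 0;0 0 0 0.0008 0;0 0 0 0.0008 0;0 0 0 0 0")

```text
clock: 17.62
tool_pos: [0.589, -0.0315, 0.1053]
ee_rot: [-0.0, -0.038, 0.999, 0.0]
contact_force: [0.1, -0.4, -0.7]
gripper_width: 0.131
grip_force: 49.5
```

Call:
play_rows(series="0 0 0 0.0008 0;0 0 0 0.0008 0;0 0 0 0 0")

```text
clock: 17.87
tool_pos: [0.589, -0.0315, 0.1037]
ee_rot: [-0.0, -0.038, 0.999, 0.0]
contact_force: [-0.6, -0.1, -0.3]
gripper_width: 0.132
grip_force: 49.5
```

Call:
play_rows(series="0 0 0 0.0008 0;0 0 0 0 0")

```text
clock: 18.03
tool_pos: [0.589, -0.0315, 0.103]
ee_rot: [-0.0, -0.038, 0.999, 0.0]
contact_force: [-1.0, -0.2, -1.3]
gripper_width: 0.129
grip_force: 49.5
```

Call:
play_rows(series="0 0 0 0.0008 0;0 0 0 0 0")

```text
clock: 18.2
tool_pos: [0.589, -0.0315, 0.1022]
ee_rot: [-0.0, -0.038, 0.999, 0.0]
contact_force: [-0.3, -0.2, -0.9]
gripper_width: 0.134
grip_force: 49.5
```

Call:
play_rows(series="0 0 0 0.0008 0;0 0 0 0 0")

```text
clock: 18.37
tool_pos: [0.589, -0.0315, 0.1013]
ee_rot: [-0.0, -0.038, 0.999, 0.0]
contact_force: [-0.5, -0.1, -1.5]
gripper_width: 0.131
grip_force: 49.5
```

Call:
play_rows(series="0 0 0 0.0006 0;0 0 0 0 0")

```text
clock: 18.53
tool_pos: [0.589, -0.0315, 0.1008]
ee_rot: [-0.0, -0.038, 0.999, 0.0]
contact_force: [0.6, -0.3, -0.3]
gripper_width: 0.128
grip_force: 49.5
```

Call:
play_rows(series="0 0 0 0.0005 0;0 0 0 0 0")

```text
clock: 18.7
tool_pos: [0.589, -0.0315, 0.1003]
ee_rot: [-0.0, -0.038, 0.999, 0.0]
contact_force: [0.1, 0.6, -0.2]
gripper_width: 0.134
grip_force: 49.5
```

Call:
play_rows(series="0 0 0 0.0005 0;0 0 0 0 0")

```text
clock: 18.87
tool_pos: [0.5892, -0.0315, 0.1001]
ee_rot: [0.0, -0.038, 0.999, -0.0]
contact_force: [-0.4, 0.3, 1.1]
gripper_width: 0.133
grip_force: 49.8
```

Call:
play_rows(series="0 0 0 0.0004 0;0 0 0 0 0")

```text
clock: 19.03
tool_pos: [0.5892, -0.0315, 0.1]
ee_rot: [0.0, -0.038, 0.999, -0.0]
contact_force: [-1.4, 0.3, 3.2]
gripper_width: 0.131
grip_force: 50.1
```

```bash
python3 -c "
from h import *
s=observe(); print(s['tool_pos'],s['contact_force'],s['moment'],s['joint_positions'])"
```

```text
[ 0.58923905 -0.03149315  0.10003769] [-1.38928624  0.33768238  3.19446488] [-0.07379003  0.35283833  0.01021373] [ 0.7299803   0.59556853 -0.95431421  1.80252168  0.55972515  1.04060932
  1.20737443]
```

The key is on the floor, 24 mm down, with a contact force of 3 N. I back off slightly and start the clockwise turn, compensating for the roughly 2 mm offset of the key in the hand.

Call:
play_rows(series="0 0 0 -0.0008 0;0 0 -0.0001 0 0.05;0 0 -0.0001 0 0.05;0 0 -0.0001 0 0.05;0 0 0 0 0")

```text
clock: 19.45
tool_pos: [0.5893, -0.0316, 0.1001]
ee_rot: [0.0, 0.037, 0.999, 0.0]
contact_force: [0.8, 0.9, 0.2]
gripper_width: 0.132
grip_force: 49.5
```

```bash
cat > o.py <<'E'
from h import *
np.set_printoptions(precision=4,suppress=True)
s=observe(); e=s['ee_rot']; print(s['tool_pos'],s['contact_force'],s['moment'],s['grip_force'],"phi",np.degrees(2*np.arctan2(e[2],e[1])),s['joint_positions'])
E
python3 o.py
```

```text
[ 0.5893 -0.0316  0.1001] [0.8273 0.9128 0.1986] [ 0.0646 -0.0707  0.0357] 49.54265892505646 phi 175.75102859357958 [ 0.7101  0.5803 -0.9235  1.8036  0.5354  1.0295  1.0746]
```

Call:
play_rows(series="0 0 -0.0001 0 0.06;0 0 -0.0001 0 0.06;0 0 -0.0001 0 0.06;0 0 -0.0001 0 0.06;0 0 0 0 0")

```text
clock: 19.87
tool_pos: [0.5892, -0.0323, 0.1001]
ee_rot: [0.0, 0.156, 0.988, -0.0]
contact_force: [0.6, -0.3, -0.7]
gripper_width: 0.131
grip_force: 49.5
```

```bash
python3 o.py
```

```text
[ 0.5892 -0.0323  0.1001] [ 0.5618 -0.2735 -0.7131] [-0.0466 -0.0715  0.1416] 49.509249329566956 phi 162.05729026757837 [ 0.6772  0.5582 -0.8744  1.805   0.4992  1.0149  0.8624]
```

Call:
play_rows(series="0 0 -0.0001 0 0.06;0 0 -0.0001 0 0.06;0 0 -0.0001 0 0.06;0 0 -0.0001 0 0.06;0 0 0 0 0")

```text
clock: 20.28
tool_pos: [0.589, -0.0329, 0.1001]
ee_rot: [0.0, 0.273, 0.962, -0.0]
contact_force: [0.9, -1.0, -0.6]
gripper_width: 0.126
grip_force: 49.5
```

```bash
python3 o.py
```

```text
[ 0.589  -0.0329  0.1001] [ 0.8981 -0.9888 -0.5612] [-0.0656 -0.1251  0.0947] 49.47445750236511 phi 148.35607991090964 [ 0.6434  0.538  -0.8252  1.8068  0.464   1.0018  0.6494]
```

Call:
play_rows(series="0 0 -0.0001 0 0.06;0 0 -0.0001 0 0.06;0 0 -0.0001 0 0.06;0 0 -0.0001 0 0.06;0 0 0 0 0")

```text
clock: 20.7
tool_pos: [0.5886, -0.0334, 0.1001]
ee_rot: [0.0, 0.386, 0.923, -0.0]
contact_force: [0.3, 0.1, 0.8]
gripper_width: 0.128
grip_force: 49.5
```

```bash
python3 o.py
```

```text
[ 0.5886 -0.0334  0.1001] [0.3035 0.0676 0.7913] [-0.2316  0.0109  0.0164] 49.457300305366516 phi 134.63278935287366 [ 0.6086  0.5194 -0.776   1.8088  0.4299  0.9901  0.4354]
```

Call:
play_rows(series="0 0 -0.0001 0 0.06;0 0 -0.0001 0 0.06;0 0 -0.0001 0 0.06;0 0 -0.0001 0 0.06;0 0 0 0 0")

```text
clock: 21.12
tool_pos: [0.5881, -0.0338, 0.1001]
ee_rot: [0.0, 0.493, 0.87, -0.001]
contact_force: [0.1, -1.4, -0.2]
gripper_width: 0.129
grip_force: 49.5
```

```bash
python3 o.py
```

```text
[ 0.5881 -0.0338  0.1001] [ 0.1088 -1.3741 -0.2407] [-0.3657  0.0652  0.0632] 49.49355125427246 phi 120.90340558669091 [ 0.5731  0.5024 -0.7271  1.8112  0.397   0.9795  0.2204]
```

Call:
play_rows(series="0 -0.0003 -0.0003 0 0.06;0 0 -0.0001 0 0.06;0 0 -0.0001 0 0.06;0 0 -0.0001 0 0.06;0 0 0 0 0")

```text
clock: 21.53
tool_pos: [0.5876, -0.0341, 0.1001]
ee_rot: [-0.0, 0.594, 0.805, -0.001]
contact_force: [-0.6, -1.2, -0.3]
gripper_width: 0.132
grip_force: 49.6
```

```bash
python3 o.py
```

```text
[ 0.5876 -0.0341  0.1001] [-0.5561 -1.2044 -0.2765] [-0.346   0.2111  0.0699] 49.628185629844666 phi 107.16528580257317 [ 0.5374  0.487  -0.6786  1.8138  0.365   0.97    0.0048]
```

Call:
play_rows(series="0 -0.0003 -0.0003 0 0.05;0 0 -0.0001 0 0.05;0 0 -0.0001 0 0.05;0 0 0 0 0;0 0 0 0 0")

```text
clock: 21.95
tool_pos: [0.5872, -0.0343, 0.1001]
ee_rot: [-0.0, 0.652, 0.758, -0.0]
contact_force: [-1.1, -1.0, 0.5]
gripper_width: 0.133
grip_force: 49.7
```

```bash
cat >> o.py <<'E'
im,d=optics.grab_frame("side"); P=cloud("side",d); im0=np.load("side0.npz")["im"]
cv2.imwrite("pics/s7.png",cv2.resize(im[140:260,205:335],(650,600),interpolation=cv2.INTER_CUBIC))
E
python3 o.py
```

```text
[ 0.5872 -0.0343  0.1001] [-1.1036 -1.0469  0.5292] [-0.3367  0.2527  0.0478] 49.660043120384216 phi 98.64649533380735 [ 0.5155  0.4781 -0.649   1.8158  0.3455  0.9642 -0.129 ]
```

View pics/s7.png

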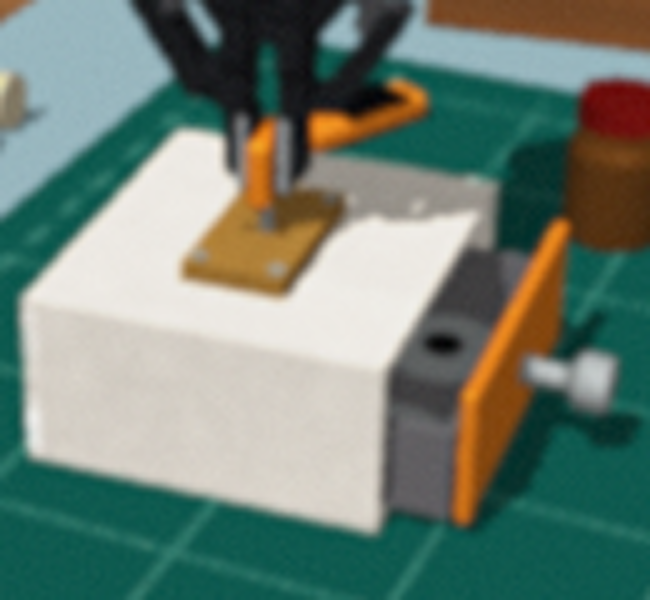

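The drawer is fully out, its orange front at about (308,215), and the key is down in the plate, upright and turned. I release and retreat straight up.

Call:
play_rows(series="0.2 0 0 0 0;0.3 0 0 0 0;0.4 0 0 0 0;0.4 0 0 0 0;0.4 0 0 0 0")

```text
clock: 22.42
tool_pos: [0.5878, -0.0338, 0.1004]
ee_rot: [0.0, 0.653, 0.757, 0.0]
contact_force: [-0.1, -0.4, -0.2]
gripper_width: 0.403
grip_force: 0.0
```

Call:
play_rows(series="0.4 0 0 -0.005 0;0.4 0 0 -0.01 0;0.4 0 0 -0.015 0;0.4 0 0 -0.02 0;0.4 0 0 -0.02 0")

```text
clock: 22.83
tool_pos: [0.5875, -0.0339, 0.1716]
ee_rot: [-0.0, 0.653, 0.757, 0.0]
contact_force: [0.0, -0.1, 0.2]
gripper_width: 0.399
grip_force: 0.0
```

Call:
play_rows(series="0.4 0 0 -0.02 0;0.4 0 0 -0.02 0;0.4 0 0 -0.01 0;0.4 0 0 0 0;0.4 0 0 0 0")

```text
clock: 23.25
tool_pos: [0.5879, -0.0341, 0.2209]
ee_rot: [0.001, 0.653, 0.757, 0.0]
contact_force: [0.2, -0.1, -0.4]
gripper_width: 0.402
grip_force: 0.0
```

```bash
sed -i s/s7/s8/ o.py; python3 o.py
```

```text
[ 0.5879 -0.0341  0.2209] [ 0.1616 -0.0721 -0.381 ] [-0.074  -0.0076 -0.0188] 0.0 phi 98.4259938598784 [ 0.5676  0.3418 -0.7018  1.7136  0.2376  1.1716 -0.0514]
```

View pics/s8.png

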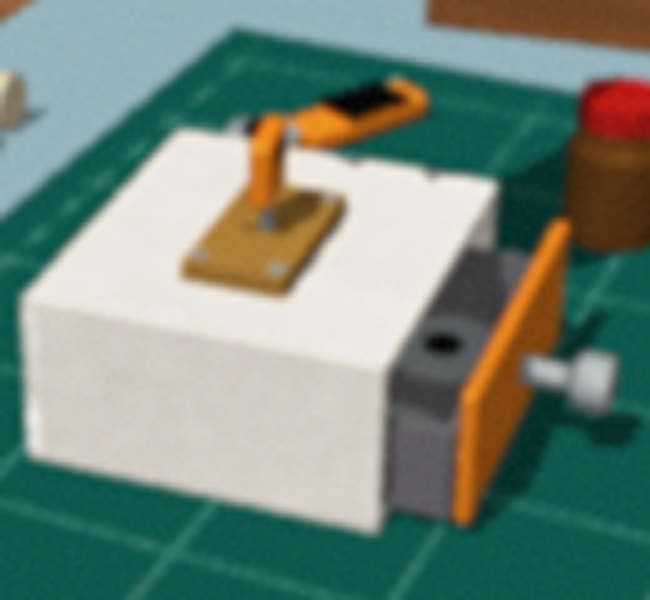

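The key stands upright and turned in the lock at (258,174), the drawer is out, and the arm is clear of everything. I hand in.

```bash
python3 -c "
from rig import robot
print(robot.sign_off())"
```

```text
the job is handed in; nothing more can be done
None
```

The job is handed in: the key is fully home in the lock, turned about a quarter turn clockwise (1.5 rad) and left upright, the drawer has sprung out, and the arm never touched the jar, spool or rotary cutter.

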